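# Press a puppet's base plate into the carving jig under its leaf spring

## Robot

A 6-joint arm with a two-finger parallel gripper is mounted at the origin on the work surface. World frame = base frame: x ahead of the robot, y to its left, z up, the work surface at z = 0. Lengths are in m, angles in rad, forces in N, time in s.
With the tool pointing down it reaches from about 0.35 to 0.775 m from the base axis. Payload 5.5 kg.
Tool frame: the origin (TCP) lies at the centre of the arm's flange, where the gripper is bolted on; the fingertips stand 173 mm ahead of it and the grasp point (between the pads) lies 155 mm ahead of it; z points along the fingers, y is the line along which they close (so a half turn about z gives the same grasp; the last joint's range is limited). The gripper opens to 85 mm and grips with 20 to 120 N. Pads are 22 mm wide; open, the fingers measure 114 mm over their backs; the gripper's body (76 mm by 85 mm) begins 54 mm behind the grasp point. The pads swing forward as they close: fully open they stand 13 mm farther back than shut.
Start: joints at [-1.473, 0.313, 0.046, 1.304, 0, 1.431], TCP at [0.135, -0.559, 0.405] pointing down, gripper open.
Joint ranges: [-2.76, 2.76], [-0.86, 1.69], [-1.03, 1.26], [-2.2, 2.34], [-1.47, 1.5], [-3.14, 3.14]. Speed limits (rad/s): [2.57, 2.57, 3.14, 3.14, 3.14, 3.14].

## Interface

Orientations are given as a unit quaternion [w, x, y, z].
In Python, from cell import ctrl gives the robot as it stands.
- The arm moves only by the tool step_arm, never from a script. Its argument "motion" is a list of rows, each an object with "linear": the shift along the world's x, y, z in m, a list of three; "twist": the turn about the world's z in units of 6 degrees (1.0 is 6 degrees); "jaw": the opening in per cent of the stroke, from 0 (shut) to 100 (fully open). In form: [{"linear": [tx, ty, tz], "twist": twist, "jaw": jaw}, ...]. A call has 1 to 20 rows; each row is the pose to reach, as a shift and turn from the pose commanded when the call began; what a row does not reach only later rows make up. A row lasts 1/12 s, in which the tool goes at most 41.7 mm and 7.16 degrees, less where a joint would pass 70% of its speed; a pose out of reach is approached as far as the arm can. A call with a gripper value outside its range is refused whole. The fingers move at their own pace and stop on an object; "grip_force" is the grip in N (left out, the last holds). Time passes only in rows, so rows that repeat a pose let the fingers close. It gives the time, the measured TCP pose, the force, the opening and the grip force at its end, in the units of the state.
- ctrl.observe(): the state, without advancing time (a new reading comes with each control period).
- ctrl.grab_frame(name): name is "side" or "top"; returns the picture (400x640x3 uint8, red, green, blue); there is no depth.
- ctrl.calibration(name): a dict with "fx", "fy", "cx", "cy" (pixels), "position" and "orientation" of the camera in the world. Camera axes: x right, y up, looking along -z (the intrinsics and any distortion apply to the point x, -y, -z); pixel columns grow to the right and rows downward; lengths in m; the calibration is good to about 2 mm. A picture is of the moment at which its call begins. calibration takes no time and is no camera call.
- ctrl.sign_off(): hands the job in; it is judged then, once.
Trained networks look in the newest picture that a camera, given by its name, has taken for a name from the list of things; names that differ only in an ending like _2 or _b are one class to them, and where a whole thing is asked for, a point or a joint stands for the part that bears it (a point fixed in the world has none). Each returns a list of dicts, best first, with "p" (0 to 1); they miss things now and then, are a little off and sometimes report something else, mostly with a low value. They report only what shows in the picture. A call takes as long as a camera call. They do not tell look-alikes from the thing itself.
- ctrl.cut_out(target, camera): "mask" (400x640 bool, what is visible of it) and "at" ([column, row] in pixels, amid what is visible of it).
- ctrl.place_of(target, camera): "at" ([column, row] in pixels: a listed point, or the origin of a listed thing).
The state is a dict: "time_s": time; "joint_positions": joint angles; "joint_vel": joint speeds; "joint_efforts": joint torques, N m; "position": TCP position; "tcp_rot": TCP orientation; "wrist_force": force on the tool from outside, world axes, zero at the start; "ft_torque": the same for the moment, N m; "width": finger opening in m; "grasp_force": force on a finger pad.
Only numpy, scipy, OpenCV 4.12 (cv2) and the standard library are available. Lean on these libraries where they do the work, as an engineer would, in place of code of your own. Each camera call takes 0.05 s, during which the arm holds its last target. There are 200 camera calls.

## Task

The red base plate of a water puppet lies in the carving jig, held up by the sprung bed. With the fingertips on its low deck press the plate down and, keeping it pressed, slide it forward under the steel lips and the leaf spring until it is fully home against the end stop, then let go. Do not pinch or lift the plate, keep your fingers off the spring, and leave everything around the jig where it stands.

Things in the scene. Friction and masses are not known exactly. Their poses are not given: they have to be found in the camera images.
- jig: Fixed wooden jig, 270 x 113 mm (x -175 to +95 mm), 70 mm high, turned by up to 35 degrees. Origin on the table, midway across; z up. The plate slides along the jig's own +x, from the open end to the dark end stop. Channel floor at z = 20 mm. Timber side walls all along: inner faces at y = +-46.5 mm, tops at z = 44.5 mm.
- lip_entry (a point): Where the channel goes under two steel lips: jig x = 10 mm, y = 0, z = 44.5 mm (underside of the lips). The lips run along both walls (jig x 10 to 95 mm), overhang the channel by 10 mm a side and are 8 mm thick. Their square ends block the plate until it is pressed down at least 8 mm of its 12. A dark bracket over them (jig x 12 to 24 mm, z 60 to 70 mm) carries the leaf spring.
- stop_face (a point): Face of the dark end stop that the plate's front meets when home: jig x = 80 mm, y = 0, z = 30 mm.
- plate: Loose red lacquered plate with gold stripes, 150 x 90 mm (x, y), about 0.18 kg. Origin: centre of its underside, z up, x along the jig's +x. Rear (x -75 to -10 mm): low deck 12 mm thick; front (x -10 to +75 mm): block 20 mm thick; the 8 mm step at x = -10 mm can be pushed. Origin in the jig: x -90 to -73, z 32 mm at first; z 20 mm pressed; x 5 mm when home, where it stays (risen up to 5 mm, rear end 10).
- press_deck (a point): Middle of the plate's low deck, on its upper face (plate x = -42.5 mm, y = 0, z = 12 mm): the place for the fingertips.
- lift_bed (a joint): Sprung aluminium bed under the plate (jig x -150 to +47 mm): 0 = up, 0.012 m = plate pressed right down on the channel floor (stop at 0.0125). The spring pushes up with 8 N at 0 and 14 N at 0.012.
- leaf (a joint): Steel leaf spring, 37 mm long and 30 mm wide, hinged under the bracket at jig x = 20 mm, z = 54 mm, sloping down towards the stop, its tip at x = 53 mm. Angle in rad: 0 = at rest, tip 5 mm below the top of the pressed plate; 0.15 to 0.35 when the plate is under it. It bears on the plate with 6 to 11 N and drags on it.
- puppet: Finished standing puppet, red and gold, 275 mm tall, 80 mm wide; origin under its foot. Leave alone.
- mallet: Wooden mallet lying down, 230 mm long, 68 mm high; origin on the table under it. Leave alone.
- chisel: Wood chisel lying beside the jig (towards the jig's +y, about 125 mm from its middle), 210 mm long, 22 mm high; origin on the table under it. Leave alone.
- puppet_head: Small carved head standing beside the jig (towards the jig's -y, about 150 mm from its middle), 85 mm high, 56 mm wide; origin under it. Leave alone.
- paint_red: Paint jar with a red cap, 52 mm wide, 65 mm high; origin under it. Leave alone.
- paint_gold: Paint jar with a gold cap, 52 mm wide, 65 mm high; origin under it. Leave alone.
- glue: White glue bottle with an orange cap, 48 mm wide, 120 mm high; origin under it. Leave alone.
Mind the look-alikes: they are no part of the job. Of the things shaped like the plate, the red one is meant.

How it is judged:
By the outcome, as a careful person would: the job done as asked, in the order asked, and still so for the second after the job is handed in, with the robot touching nothing.
It also fails if it takes over 38 s, if anything falls off the work surface, if the arm or the gripper's body presses on something with over 40 N, if the wrist force passes 120 N, or if a joint passes its speed limit or range.

## Working session

There is one attempt and no reset: what is moved stays moved. The work goes in short steps, Python scripts to look and compute and a tool call to move; the robot and the scene stay as the last step left them, time stands still between calls to the robot, and variables do not carry over. Pictures are saved under pics/ and viewed, at most 10 in all, crops included, and the job is handed in when it is done.

Besides the shell and the picture viewer there is one more tool, called after "Emit:" by a JSON object that holds its "api" and its "payload". step_arm: Moves the arm, as the interface text tells. Its arguments: {"type":"object","properties":{"motion":{"type":"array","items":{"type":"object","properties":{"linear":{"type":"array","items":{"type":"number"}},"twist":{"type":"number"},"jaw":{"type":"number"}}}},"grip_force":{"type":"number"}},"required":["motion"]}

```bash
mkdir -p pics; cat > h.py <<'E'
import numpy as np, cv2
from scipy.spatial.transform import Rotation as R
from cell import ctrl
def cal(n):
    c=ctrl.calibration(n); q=c["orientation"]
    return c,R.from_quat([q[1],q[2],q[3],q[0]]).as_matrix(),np.array(c["position"])
def dist(c): return c.get("distortion",None)
def back(n,px,z):
    c,M,p=cal(n); d=M@np.array([(px[0]-c["cx"])/c["fx"],-(px[1]-c["cy"])/c["fy"],-1.])
    return p+d*(z-p[2])/d[2]
def proj(n,P):
    c,M,p=cal(n); v=M.T@(np.array(P)-p)
    return np.array([c["cx"]+c["fx"]*v[0]/-v[2], c["cy"]+c["fy"]*-v[1]/-v[2]])
def save(n,f):
    im=ctrl.grab_frame(n); cv2.imwrite("pics/"+f,im[:,:,::-1]); return im
E
python3 - <<'E'
from h import *
for n in("top","side"):
    a=save(n,n+"1.png"); print(ctrl.calibration(n))
    for t in("lip_entry","stop_face","press_deck","plate","jig"):
        print(n,t,[(np.round(d["at"],1).tolist(),round(d["p"],2)) for d in ctrl.place_of(t,n)][:3])
a=cv2.imread("pics/top1.png");b=cv2.imread("pics/side1.png")
E
```

```text
{'fx': 377.36548643749086, 'fy': 377.36548643749086, 'cx': 314.09109984632664, 'cy': 197.41971341033639, 'position': array([ 0.36512307, -0.01557119,  1.23445815]), 'orientation': array([-0.69488578, -0.05725943,  0.04685949,  0.71530364])}
top lip_entry [([287.3, 166.0], 0.8)]
top stop_face [([293.0, 142.9], 0.88)]
top press_deck [([345.2, 236.3], 0.96), ([293.8, 248.5], 0.71), ([367.6, 155.8], 0.71)]
top plate [([382.7, 154.6], 0.88), ([359.4, 237.0], 0.8), ([291.2, 264.3], 0.76)]
top jig [([285.8, 171.9], 0.61)]
{'fx': 419.91571742268854, 'fy': 419.91571742268854, 'cx': 311.94390422779674, 'cy': 199.75142102603678, 'position': array([0.34142419, 0.88423724, 1.08210243]), 'orientation': array([-0.09783138, -0.03878494,  0.35021831,  0.93073728])}
side lip_entry [([275.5, 214.9], 0.96)]
side stop_face [([255.4, 207.6], 0.83), ([314.4, 134.8], 0.53)]
side press_deck [([286.1, 163.8], 0.96), ([349.9, 190.0], 0.85), ([356.4, 225.5], 0.77)]
side plate [([297.2, 231.0], 0.88), ([288.2, 161.1], 0.83), ([353.2, 184.4], 0.81)]
side jig [([275.6, 223.8], 0.68)]
```

View pics/top1.png

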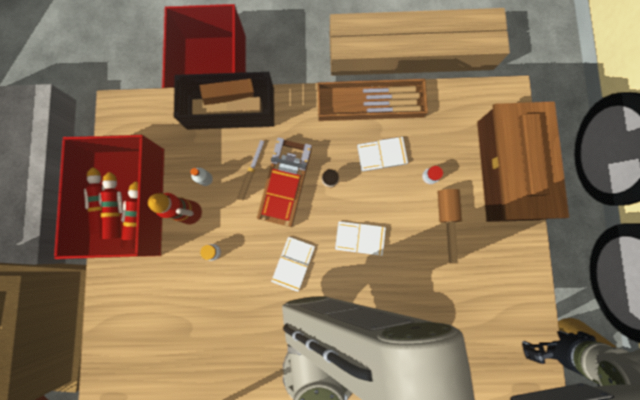

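View pics/side1.png

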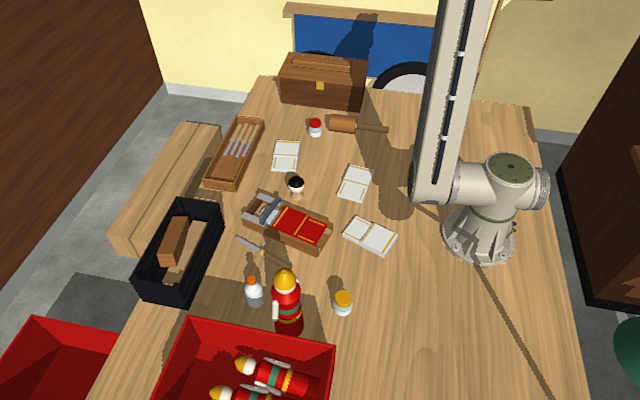

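Top view: the red plate lies in the jig at about (285,192). The look-alikes are white plates at (383,153), (360,238) and (294,262). Candidates for "plate" are therefore these four. I choose the red one in the jig and check it in a crop with a pose overlay.

```bash
cat > m.py <<'E'
from h import *
from scipy.optimize import minimize
def T(pose,P):
    x,y,a=pose; P=np.atleast_2d(P).astype(float); c,s=np.cos(a),np.sin(a)
    return np.c_[x+c*P[:,0]-s*P[:,1], y+s*P[:,0]+c*P[:,1], P[:,2]]
def pp(n,P): return np.array([proj(n,q) for q in P])
def box(x0,x1,y0,y1,z0,z1): return np.array([[x,y,z] for x in(x0,x1) for y in(y0,y1) for z in(z0,z1)])
E
python3 - <<'E'
from m import *
pts={}
for n,f in(("top","top1.png"),("side","side1.png")):
    im=cv2.imread("pics/"+f)
    for t,px,z in (("lip",dict(top=(287.3,166),side=(275.5,214.9))[n],.0445),("stop",dict(top=(293,142.9),side=(255.4,207.6))[n],.03),("jig",dict(top=(285.8,171.9),side=(275.6,223.8))[n],0)):
        print(n,t,back(n,px,z).round(4))
    ms=ctrl.cut_out("jig",n); print([(d["p"],d["at"],d["mask"].sum()) for d in ms])
    m=ms[0]["mask"].astype(np.uint8); np.save("jig_%s.npy"%n,m)
# fit jig pose to jig masks (silhouette of 270x113x~48 box with high stop/bracket ignored): IoU
ms={n:cv2.resize(np.load("jig_%s.npy"%n),None,fx=4,fy=4,interpolation=cv2.INTER_LINEAR) for n in("top","side")}
def sil(n,p):
    m=np.zeros((1600,2560),np.uint8)
    for b in (box(-.175,.095,-.0565,.0565,0,.0445),box(.012,.024,-.0565,.0565,0,.07),box(.08,.095,-.0565,.0565,0,.0525)):
        cv2.fillConvexPoly(m,cv2.convexHull((pp(n,T(p,b))*4+2).round().astype(np.int32)),1)
    return m
def cost(p):
    return sum(1-(sil(n,p)&ms[n]).sum()/(sil(n,p)|ms[n]).sum() for n in ms)
a=back("top",(287.3,166),.0445);b=back("top",(293,142.9),.03);d=b-a;yaw=np.arctan2(d[1],d[0])
p0=[a[0]-.01*np.cos(yaw),a[1]-.01*np.sin(yaw),yaw]
r=minimize(cost,p0,method="Nelder-Mead",options=dict(initial_simplex=np.array([p0]*4)+np.vstack([np.zeros(3),np.diag([.02,.02,.1])]),maxiter=150))
print(p0,r.x,np.degrees(r.x[2]),r.fun); p=r.x; np.save("pose.npy",p)
im=[]
for n,c in(("top",(230,120,110,120)),("side",(220,170,130,110))):
    a=cv2.imread("pics/%s1.png"%n)[c[1]:c[1]+c[3],c[0]:c[0]+c[2]]; s=3.4; a=cv2.resize(a,None,fx=s,fy=s,interpolation=cv2.INTER_CUBIC); 
    for poly in ([[-.175,-.0565,.0445],[.095,-.0565,.0445],[.095,.0565,.0445],[-.175,.0565,.0445]],[[.012,-.0465,.07],[.024,-.0465,.07],[.024,.0465,.07],[.012,.0465,.07]],[[-.175,-.0465,.0445],[.01,-.0465,.0445],[.01,.0465,.0445],[-.175,.0465,.0445]]):
        q=((pp(n,T(p,poly))-np.array(c[:2])+.5)*s).astype(np.int32); cv2.polylines(a,[q],True,(0,255,0),1)
    im.append(cv2.resize(a,(395,400)))
cv2.imwrite("pics/crop1.png",np.hstack(im))
E
```

```text
top lip [0.6473 0.0832 0.0445]
top stop [0.7282 0.0643 0.03  ]
top jig [0.6378 0.0923 0.    ]
[]Traceback (most recent call last):
  File "<stdin>", line 8, in <module>
IndexError: list index out of range
```

```bash
cat > fit.py <<'E'
from m import *
K=6
def redmask(n,f,c):
    a=cv2.imread(f); x,y,w,h=c
    a=cv2.resize(a[y:y+h,x:x+w],None,fx=K,fy=K,interpolation=cv2.INTER_CUBIC)
    H=cv2.cvtColor(a,cv2.COLOR_BGR2HSV)
    m=(((H[...,0]<8)|(H[...,0]>172))&(H[...,1]>150)&(H[...,2]>60)).astype(np.uint8)
    m=cv2.morphologyEx(m,cv2.MORPH_CLOSE,np.ones((3*K,3*K),np.uint8),borderValue=0)
    nn,l,s,_=cv2.connectedComponentsWithStats(m); k=1+np.argmax(s[1:,4]); return (l==k).astype(np.uint8)
C=dict(top=(250,130,70,100),side=(235,185,105,75))
def outline(n,p,bs,shape):
    m=np.zeros(shape,np.uint8)
    for b in bs: cv2.fillConvexPoly(m,cv2.convexHull(((pp(n,T(p,b))-np.array(C[n][:2])+.5)*K).round().astype(np.int32)),1)
    return m
def plate(z): return [box(-.075,-.010,-.045,.045,z+.008,z+.012),box(-.01,.075,-.045,.045,z+.01,z+.020)]
def overlay(p,files,out,polys):
    im=[]
    for n in("top","side"):
        x,y,w,h=C[n]; s=400/h if n=="top" else 3.8
        a=cv2.resize(cv2.imread(files[n])[y:y+h,x:x+w],None,fx=s,fy=s,interpolation=cv2.INTER_CUBIC)
        for poly in polys:
            cv2.polylines(a,[((pp(n,T(p,poly))-np.array([x,y])+.5)*s).astype(np.int32)],True,(0,255,0),1)
        q=np.zeros((400,a.shape[1],3),np.uint8); q[:min(400,a.shape[0])]=a[:400]; im.append(q)
    cv2.imwrite(out,np.hstack(im))
E
python3 - <<'E'
from fit import *
F=dict(top="pics/top1.png",side="pics/side1.png")
ms={n:redmask(n,F[n],C[n]) for n in F}
a=back("side",(275.5,214.9),.0445); print("side lip",a, "stop",back("side",(255.4,207.6),.03))
def cost(p,N=("top","side")):
    r=0
    for n in N:
        s=outline(n,p,plate(.032),ms[n].shape); r+=1-(s&ms[n]).sum()/(s|ms[n]).sum()
    return r
def run(N):
    p0=np.array([.575,.09,-.23]); 
    for k in range(2):
        r=minimize(cost,p0,args=(N,),method="Nelder-Mead",options=dict(initial_simplex=np.array([p0]*4)+np.vstack([np.zeros(3),np.diag([.02,.02,.1])]),maxiter=120)); p0=r.x
    return r
for N in(("top",),("side",),("top","side")):
    r=run(N); print(N,r.x.round(4),np.degrees(r.x[2]).round(2),round(r.fun,3))
p=r.x; np.save("plate.npy",p)
overlay(p,F,"pics/crop1.png",[[[x,y,.044] for x,y in((-.075,-.045),(-.01,-.045),(-.01,.045),(-.075,.045))],[[x,y,.052] for x,y in((-.01,-.045),(.075,-.045),(.075,.045),(-.01,.045))],
 [[x,y,.0445] for x,y in((-.094,-.0565),(.176,-.0565),(.176,.0565),(-.094,.0565))]])
l=np.array([.6473,.0832]); d=l-p[:2]; c,s=np.cos(p[2]),np.sin(p[2])
print("lip in plate frame top",c*d[0]+s*d[1],-s*d[0]+c*d[1]); d=a[:2]-p[:2]; print("side",c*d[0]+s*d[1],-s*d[0]+c*d[1])
E
```

```text
side lip [0.63590683 0.08158475 0.0445    ] stop [0.71278416 0.05414273 0.03      ]
('top',) [ 0.5546  0.1065 -0.2711] -15.53 0.077Traceback (most recent call last):
  File "<stdin>", line 16, in <module>
  File "<stdin>", line 13, in run
    res = _minimize_neldermead(fun, x0, args, callback, bounds=bounds,
                               **options)
    fxr = func(xr)
    fx = function(np.copy(x), *(wrapper_args + args))
  File "<stdin>", line 8, in cost
  File "fit.py", line 13, in outline
    for b in bs: cv2.fillConvexPoly(m,cv2.convexHull(((pp(n,T(p,b))-np.array(C[n][:2])+.5)*K).round().astype(np.int32)),1)
                                                       ~~^^^^^^^^^^
  File "m.py", line 6, in pp
    def pp(n,P): return np.array([proj(n,q) for q in P])
                                  ~~~~^^^^^
  File "h.py", line 12, in proj
    c,M,p=cal(n); v=M.T@(np.array(P)-p)
          ~~~^^^
  File "h.py", line 5, in cal
    c=ctrl.calibration(n); q=c["orientation"]
ValueError: time passes only in moves, steps and waits
```

```bash
python3 - <<'E'
s=open("h.py").read()
s=s.replace('''def cal(n):
    c=ctrl.calibration(n); q=c["orientation"]
    return''','''_c={}
CAL=dict(top=dict(fx=377.36548643749086,fy=377.36548643749086,cx=314.09109984632664,cy=197.41971341033639,position=[0.36512307,-0.01557119,1.23445815],orientation=[-0.69488578,-0.05725943,0.04685949,0.71530364]),
 side=dict(fx=419.91571742268854,fy=419.91571742268854,cx=311.94390422779674,cy=199.75142102603678,position=[0.34142419,0.88423724,1.08210243],orientation=[-0.09783138,-0.03878494,0.35021831,0.93073728]))
def cal(n):
    c=CAL[n]; q=c["orientation"]
    return''')
open("h.py","w").write(s)
E
cat > run1.py <<'E'
from fit import *
F=dict(top="pics/top1.png",side="pics/side1.png")
ms={n:redmask(n,F[n],C[n]) for n in F}
def cost(p,N=("top","side")):
    r=0
    for n in N:
        s=outline(n,p,plate(.032),ms[n].shape); r+=1-(s&ms[n]).sum()/(s|ms[n]).sum()
    return r
def run(N):
    p0=np.array([.555,.106,-.25]); 
    for k in range(2):
        r=minimize(cost,p0,args=(N,),method="Nelder-Mead",options=dict(initial_simplex=np.array([p0]*4)+np.vstack([np.zeros(3),np.diag([.02,.02,.1])]),maxiter=120)); p0=r.x
    return r
for N in(("top",),("side",),("top","side")):
    r=run(N); print(N,r.x.round(4),np.degrees(r.x[2]).round(2),round(r.fun,3))
p=r.x; np.save("plate.npy",p)
overlay(p,F,"pics/crop1.png",[[[x,y,.044] for x,y in((-.075,-.045),(-.01,-.045),(-.01,.045),(-.075,.045))],[[x,y,.052] for x,y in((-.01,-.045),(.075,-.045),(.075,.045),(-.01,.045))],
 [[x,y,.0445] for x,y in((-.094,-.0565),(.176,-.0565),(.176,.0565),(-.094,.0565))]])
c,s=np.cos(p[2]),np.sin(p[2])
for n,px in(("top",(287.3,166)),("side",(275.5,214.9))):
    d=back(n,px,.0445)[:2]-p[:2]; print("lip in plate frame",n,c*d[0]+s*d[1],-s*d[0]+c*d[1])
o=ctrl.observe(); print({k:np.round(o[k],3).tolist() for k in("time_s","position","tcp_rot","wrist_force","width","joint_positions")})
E
python3 run1.py
```

```text
('top',) [ 0.5546  0.1065 -0.2714] -15.55 0.077
('side',) [ 0.5523  0.1059 -0.2576] -14.76 0.024
('top', 'side') [ 0.5534  0.1063 -0.2635] -15.1 0.119
lip in plate frame top 0.09662841128680362 0.0022116156429488505
lip in plate frame side 0.08609050818680336 -0.002339005753403723
{'time_s': 0.65, 'position': [0.135, -0.559, 0.405], 'tcp_rot': [0.0, 0.993, 0.119, -0.0], 'wrist_force': [-0.372, 0.819, 0.122], 'width': 0.085, 'joint_positions': [-1.473, 0.313, 0.046, 1.304, -0.0, 1.431]}
```

View pics/crop1.png

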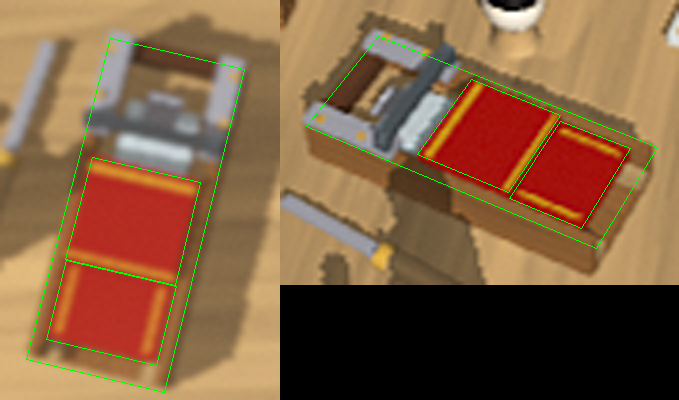

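The overlay fits: the green outline sits on the red plate (top crop about (120,260), side crop about (525,155)). The stop, lips and bracket are at the far end where they should be. The plate is at (0.553, 0.106) with yaw -15.1°, lips about 90 mm ahead. Now I move over the deck with the jaw shut and the closing line across the jig.

Emit:
{"api": "step_arm", "payload": {"motion": [{"linear": [0.02, 0.034, 0], "twist": 1.15, "jaw": 0}, {"linear": [0.04, 0.068, 0], "twist": 2.3, "jaw": 0}, {"linear": [0.06, 0.102, 0], "twist": 3.45, "jaw": 0}, {"linear": [0.08, 0.136, 0], "twist": 4.6, "jaw": 0}, {"linear": [0.1, 0.17, 0], "twist": 5.75, "jaw": 0}, {"linear": [0.12, 0.204, 0], "twist": 6.9, "jaw": 0}, {"linear": [0.14, 0.238, 0], "twist": 8.05, "jaw": 0}, {"linear": [0.16, 0.272, 0], "twist": 9.2, "jaw": 0}, {"linear": [0.18, 0.306, 0], "twist": 10.35, "jaw": 0}, {"linear": [0.2, 0.34, 0], "twist": 11.5, "jaw": 0}, {"linear": [0.22, 0.374, 0], "twist": 12.65, "jaw": 0}, {"linear": [0.24, 0.408, 0], "twist": 13.8, "jaw": 0}, {"linear": [0.26, 0.442, 0], "twist": 14.95, "jaw": 0}, {"linear": [0.28, 0.476, 0], "twist": 16.1, "jaw": 0}, {"linear": [0.3, 0.51, 0], "twist": 17.25, "jaw": 0}, {"linear": [0.32, 0.544, 0], "twist": 18.4, "jaw": 0}, {"linear": [0.34, 0.578, 0], "twist": 19.55, "jaw": 0}, {"linear": [0.36, 0.612, 0], "twist": 20.7, "jaw": 0}, {"linear": [0.38, 0.646, 0], "twist": 21.85, "jaw": 0}, {"linear": [0.393, 0.672, 0], "twist": 23, "jaw": 0}]}}

```text
time_s: 2.32
position: [0.5297, 0.1159, 0.4047]
tcp_rot: [0.001, 0.241, 0.97, 0.0]
wrist_force: [0.2, -0.7, -0.1]
width: 0.0004
grasp_force: 0.0
```

Emit:
{"api": "step_arm", "payload": {"motion": [{"linear": [0, 0, -0.03], "twist": 1.1, "jaw": 0}, {"linear": [0, 0, -0.065], "twist": 2.2, "jaw": 0}, {"linear": [0, 0, -0.1], "twist": 2.2, "jaw": 0}, {"linear": [0, 0, -0.13], "twist": 2.2, "jaw": 0}, {"linear": [0, 0, -0.155], "twist": 2.2, "jaw": 0}, {"linear": [0, 0, -0.165], "twist": 2.2, "jaw": 0}, {"linear": [0, 0, -0.165], "twist": 2.2, "jaw": 0}, {"linear": [0, 0, -0.165], "twist": 2.2, "jaw": 0}]}}

```text
time_s: 2.98
position: [0.5287, 0.1131, 0.2402]
tcp_rot: [-0.0, 0.132, 0.991, 0.0]
wrist_force: [0.8, -0.7, 1.0]
width: -0.0001
grasp_force: 0.0
```

```bash
python3 - <<'E'
from fit import *
F={}
for n in("top","side"): save(n,n+"2.png"); F[n]="pics/%s2.png"%n
o=ctrl.observe(); P=np.array(o["position"]); p=np.load("plate.npy"); d=P[:2]-p[:2]; c,s=np.cos(p[2]),np.sin(p[2])
print(P.round(4),"tip in plate",c*d[0]+s*d[1],-s*d[0]+c*d[1],np.round(o["tcp_rot"],4),np.round(o["wrist_force"],2))
t=c*d[0]+s*d[1]
overlay(p,F,"pics/crop2.png",[[[x,y,.044] for x,y in((-.075,-.045),(-.01,-.045),(-.01,.045),(-.075,.045))],[[t-.011,-.015,P[2]-.173],[t+.011,-.015,P[2]-.173],[t+.011,.015,P[2]-.173],[t-.011,.015,P[2]-.173]]])
E
```

```text
[0.5295 0.1132 0.2417] tip in plate -0.024898173793127303 0.00046087057550247505 [1.600e-03 1.321e-01 9.912e-01 4.000e-04] [ 0.42 -0.21  0.42]
```

View pics/crop2.png

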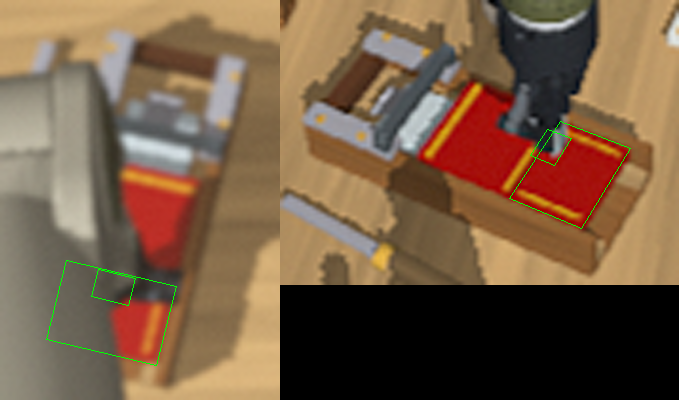

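Side view: the fingertips at crop (548,145) are over the low deck, just behind the step. The fingertip rectangle matches the finger, so I press.

Emit:
{"api": "step_arm", "payload": {"motion": [{"linear": [0, 0, -0.01], "twist": 0, "jaw": 0}, {"linear": [0, 0, -0.02], "twist": 0, "jaw": 0}, {"linear": [0, 0, -0.025], "twist": 0, "jaw": 0}, {"linear": [0, 0, -0.03], "twist": 0, "jaw": 0}, {"linear": [0, 0, -0.033], "twist": 0, "jaw": 0}, {"linear": [0, 0, -0.033], "twist": 0, "jaw": 0}]}}

```text
time_s: 3.58
position: [0.5289, 0.1132, 0.2072]
tcp_rot: [0.001, 0.132, 0.991, 0.0]
wrist_force: [-1.7, -0.4, 11.1]
width: 0.0002
grasp_force: 5.2
```

Emit:
{"api": "step_arm", "payload": {"motion": [{"linear": [0, 0, -0.0015], "twist": 0, "jaw": 0}, {"linear": [0, 0, -0.0025], "twist": 0, "jaw": 0}, {"linear": [0, 0, -0.0025], "twist": 0, "jaw": 0}]}}

```text
time_s: 3.83
position: [0.5289, 0.1132, 0.2055]
tcp_rot: [0.001, 0.132, 0.991, 0.0]
wrist_force: [-2.5, -1.0, 11.1]
width: 0.0
grasp_force: 5.7
```

Emit:
{"api": "step_arm", "payload": {"motion": [{"linear": [0.0029, -0.0008, 0], "twist": 0, "jaw": 0}, {"linear": [0.0058, -0.0016, 0], "twist": 0, "jaw": 0}, {"linear": [0.0087, -0.0023, 0], "twist": 0, "jaw": 0}, {"linear": [0.0116, -0.0031, 0], "twist": 0, "jaw": 0}, {"linear": [0.0145, -0.0039, 0], "twist": 0, "jaw": 0}, {"linear": [0.0145, -0.0039, 0], "twist": 0, "jaw": 0}]}}

```text
time_s: 4.33
position: [0.5389, 0.1104, 0.2053]
tcp_rot: [-0.005, 0.131, 0.991, 0.001]
wrist_force: [-18.6, 6.1, 28.8]
width: 0.0001
grasp_force: 14.2
```

```bash
python3 - <<'E'
from fit import *
F={}
for n in("top","side"): save(n,n+"3.png"); F[n]="pics/%s3.png"%n
p=np.load("plate.npy").copy(); p0=p.copy(); m=redmask("side",F["side"],C["side"])
H=np.array([np.cos(p[2]),np.sin(p[2])])
o=ctrl.observe(); print(np.round(o["position"],4),np.round(o["wrist_force"],2))
best=[]
for k in np.arange(0,.03,.001):
    q=p0.copy(); q[:2]+=k*H; s=outline("side",q,plate(.0205),m.shape); best.append(((s&m).sum()/(s|m).sum(),k))
print(max(best))
k=max(best)[1]; q=p0.copy(); q[:2]+=k*H
overlay(q,F,"pics/crop3.png",[[[x,y,.0325] for x,y in((-.075,-.045),(-.01,-.045),(-.01,.045),(-.075,.045))],[[x,y,.0405] for x,y in((-.01,-.045),(.075,-.045),(.075,.045),(-.01,.045))]])
E
```

```text
[0.5388 0.1104 0.2053] [-17.82   5.54  26.47]
(np.float64(0.6760317497264962), np.float64(0.007))
```

View pics/crop3.png

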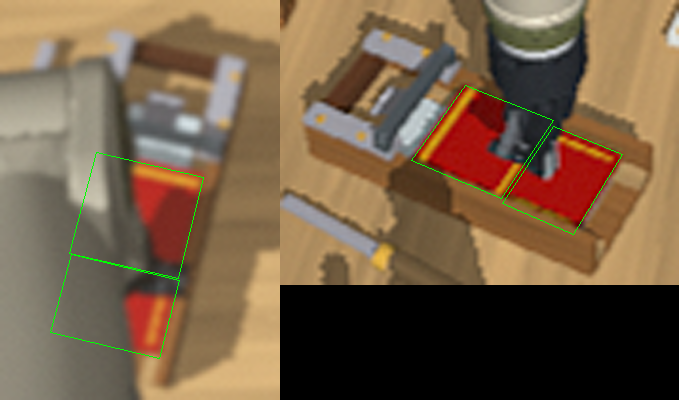

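```bash
python3 - <<'E'
from fit import *
p=np.load("plate.npy"); c,s=np.cos(p[2]),np.sin(p[2])
for n,px,z in(("top",(289.1,162.3),.07),("side",(270.3,210.4),.067),("top",(287.3,166),.0445),("side",(275.5,214.9),.0445),("top",(293,142.9),.03),("side",(255.4,207.6),.03)):
    d=back(n,px,z)[:2]-p[:2]; print(n,(c*d[0]+s*d[1]).round(4),(-s*d[0]+c*d[1]).round(4))
E
```

```text
top 0.1043 -0.004
side 0.0993 0.0045
top 0.0966 0.0022
side 0.0861 -0.0023
top 0.1797 0.005
side 0.1675 -0.0088
```

Emit:
{"api": "step_arm", "payload": {"motion": [{"linear": [0.0019, -0.0005, 0], "twist": 0, "jaw": 0}, {"linear": [0.0039, -0.001, 0], "twist": 0, "jaw": 0}, {"linear": [0.0039, -0.001, 0], "twist": 0, "jaw": 0}]}}

```text
time_s: 4.68
position: [0.5425, 0.1095, 0.2053]
tcp_rot: [-0.005, 0.131, 0.991, 0.001]
wrist_force: [-18.8, 5.0, 27.8]
width: 0.0001
grasp_force: 14.2
```

It is sliding at about 19 N of friction, so I continue.

Emit:
{"api": "step_arm", "payload": {"motion": [{"linear": [0.0029, -0.0008, 0], "twist": 0, "jaw": 0}, {"linear": [0.0058, -0.0016, 0], "twist": 0, "jaw": 0}, {"linear": [0.0087, -0.0023, 0], "twist": 0, "jaw": 0}, {"linear": [0.0116, -0.0031, 0], "twist": 0, "jaw": 0}, {"linear": [0.0145, -0.0039, 0], "twist": 0, "jaw": 0}, {"linear": [0.0174, -0.0047, 0], "twist": 0, "jaw": 0}, {"linear": [0.0203, -0.0055, 0], "twist": 0, "jaw": 0}]}}

```text
time_s: 5.27
position: [0.5629, 0.1041, 0.2054]
tcp_rot: [-0.005, 0.131, 0.991, 0.001]
wrist_force: [-16.9, 4.9, 25.5]
width: -0.0
grasp_force: 13.1
```

Emit:
{"api": "step_arm", "payload": {"motion": [{"linear": [0.0029, -0.0008, 0], "twist": 0, "jaw": 0}, {"linear": [0.0058, -0.0016, 0], "twist": 0, "jaw": 0}, {"linear": [0.0087, -0.0023, 0], "twist": 0, "jaw": 0}, {"linear": [0.0116, -0.0031, 0], "twist": 0, "jaw": 0}, {"linear": [0.0145, -0.0039, 0], "twist": 0, "jaw": 0}, {"linear": [0.0174, -0.0047, 0], "twist": 0, "jaw": 0}, {"linear": [0.0203, -0.0055, 0], "twist": 0, "jaw": 0}, {"linear": [0.0232, -0.0063, 0], "twist": 0, "jaw": 0}, {"linear": [0.0261, -0.007, 0], "twist": 0, "jaw": 0}]}}

```text
time_s: 6.02
position: [0.5865, 0.0977, 0.2053]
tcp_rot: [-0.008, 0.131, 0.991, 0.001]
wrist_force: [-33.5, 10.6, 39.5]
width: 0.0
grasp_force: 23.6
```

Emit:
{"api": "step_arm", "payload": {"motion": [{"linear": [0.0029, -0.0008, 0.0003], "twist": 0, "jaw": 0}, {"linear": [0.0058, -0.0016, 0.0005], "twist": 0, "jaw": 0}, {"linear": [0.0087, -0.0023, 0.0005], "twist": 0, "jaw": 0}, {"linear": [0.0116, -0.0031, 0.0005], "twist": 0, "jaw": 0}, {"linear": [0.0145, -0.0039, 0.0005], "twist": 0, "jaw": 0}]}}

```text
time_s: 6.43
position: [0.5964, 0.0951, 0.2053]
tcp_rot: [-0.014, 0.13, 0.991, 0.002]
wrist_force: [-41.0, 11.0, 44.7]
width: -0.0003
grasp_force: 26.5
```

```bash
cat > look.py <<'E'
from fit import *
import sys
k=sys.argv[1]; F={}
for n in("top","side"): save(n,n+k+".png"); F[n]="pics/%s%s.png"%(n,k)
p=np.load("plate.npy"); H=np.array([np.cos(p[2]),np.sin(p[2])]); N=np.array([-H[1],H[0]])
o=ctrl.observe(); q=o["tcp_rot"]; M=R.from_quat([q[1],q[2],q[3],q[0]]).as_matrix(); tip=np.array(o["position"])+.173*M[:,2]
d=tip[:2]-p[:2]; print("t",o["time_s"],"tip from start plate centre",(d@H).round(4),(d@N).round(4),"z",tip[2].round(4),"F",np.round(o["wrist_force"],1))
a=cv2.imread(F["side"])[175:270,230:350]; cv2.imwrite("pics/crop%s.png"%k,cv2.resize(a,None,fx=5.5,fy=5.5,interpolation=cv2.INTER_CUBIC))
E
python3 look.py 4
```

```text
t 6.5333 tip from start plate centre 0.0408 0.0004 z 0.0323 F [-39.9   9.5  41.5]
```

View pics/crop4.png

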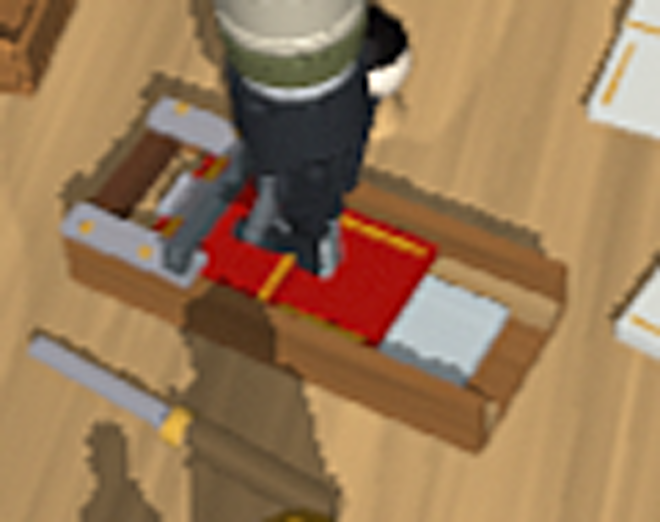

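The plate is under lips and leaf, with the front stripe showing past the leaf at crop (210,165). About 25 mm remain. I ease the down-force a little, keeping it pressed, and push on.

Emit:
{"api": "step_arm", "payload": {"motion": [{"linear": [0, 0, 0.0005], "twist": 0, "jaw": 0}, {"linear": [0.0019, -0.0005, 0.001], "twist": 0, "jaw": 0}, {"linear": [0.0039, -0.001, 0.0015], "twist": 0, "jaw": 0}, {"linear": [0.0058, -0.0016, 0.0015], "twist": 0, "jaw": 0}, {"linear": [0.0077, -0.0021, 0.0015], "twist": 0, "jaw": 0}]}}

```text
time_s: 6.95
position: [0.6085, 0.0917, 0.2054]
tcp_rot: [-0.009, 0.131, 0.991, 0.001]
wrist_force: [-23.8, 6.9, 22.0]
width: -0.0004
grasp_force: 15.5
```

Emit:
{"api": "step_arm", "payload": {"motion": [{"linear": [0.0019, -0.0005, 0], "twist": 0, "jaw": 0}, {"linear": [0.0039, -0.001, 0], "twist": 0, "jaw": 0}, {"linear": [0.0058, -0.0016, 0], "twist": 0, "jaw": 0}, {"linear": [0.0077, -0.0021, 0], "twist": 0, "jaw": 0}, {"linear": [0.0077, -0.0021, 0], "twist": 0, "jaw": 0}]}}

```text
time_s: 7.37
position: [0.6167, 0.0895, 0.2054]
tcp_rot: [-0.009, 0.131, 0.991, 0.001]
wrist_force: [-21.3, 6.5, 20.0]
width: 0.0004
grasp_force: 14.7
```

```bash
python3 look.py 5
```

```text
t 7.4667 tip from start plate centre 0.0625 0.0002 z 0.0324 F [-22.8   7.1  19.5]
```

View pics/crop5.png

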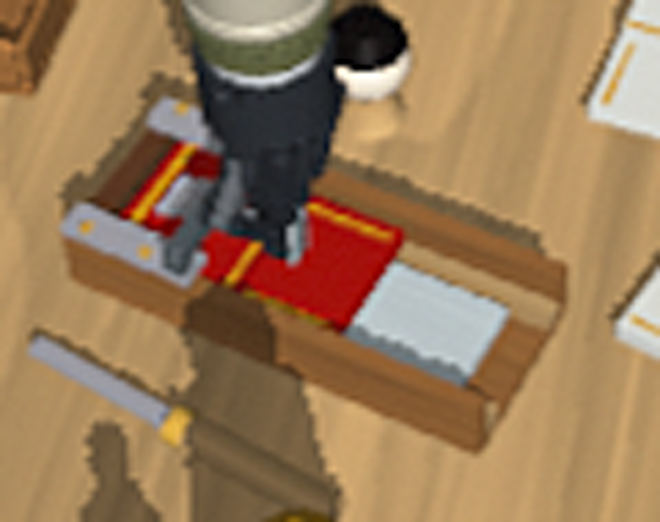

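The gold front stripe is at crop (165,185), just short of the brown stop. I push on until the stop answers.

Emit:
{"api": "step_arm", "payload": {"motion": [{"linear": [0.0019, -0.0005, 0], "twist": 0, "jaw": 0}, {"linear": [0.0039, -0.001, 0], "twist": 0, "jaw": 0}, {"linear": [0.0058, -0.0016, 0], "twist": 0, "jaw": 0}, {"linear": [0.0058, -0.0016, 0], "twist": 0, "jaw": 0}]}}

```text
time_s: 7.8
position: [0.6219, 0.0881, 0.2054]
tcp_rot: [-0.009, 0.131, 0.991, 0.001]
wrist_force: [-23.6, 6.9, 22.7]
width: -0.0005
grasp_force: 17.1
```

Still sliding freely; keep going.

Emit:
{"api": "step_arm", "payload": {"motion": [{"linear": [0.0019, -0.0005, 0], "twist": 0, "jaw": 0}, {"linear": [0.0039, -0.001, 0], "twist": 0, "jaw": 0}, {"linear": [0.0058, -0.0016, 0], "twist": 0, "jaw": 0}, {"linear": [0.0058, -0.0016, 0], "twist": 0, "jaw": 0}]}}

```text
time_s: 8.13
position: [0.6237, 0.0876, 0.2054]
tcp_rot: [-0.014, 0.13, 0.991, 0.002]
wrist_force: [-39.1, 10.7, 32.9]
width: 0.0001
grasp_force: 24.3
```

Emit:
{"api": "step_arm", "payload": {"motion": [{"linear": [0.0019, -0.0005, 0], "twist": 0, "jaw": 0}, {"linear": [0.0029, -0.0008, 0], "twist": 0, "jaw": 0}, {"linear": [0.0029, -0.0008, 0], "twist": 0, "jaw": 0}]}}

```text
time_s: 8.38
position: [0.6246, 0.0874, 0.2053]
tcp_rot: [-0.017, 0.13, 0.991, 0.002]
wrist_force: [-45.4, 12.2, 39.7]
width: -0.0003
grasp_force: 27.7
```

```bash
python3 look.py 6
```

```text
t 8.4833 tip from start plate centre 0.0678 0.0002 z 0.0324 F [-45.   11.9  38.8]
```

View pics/crop6.png

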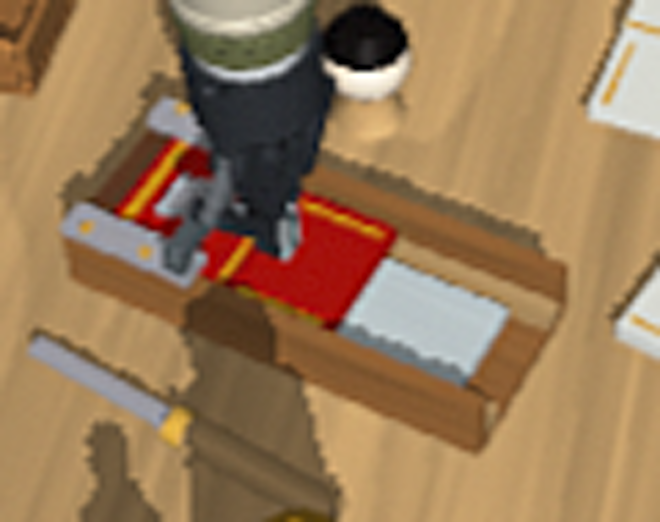

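Front stripe is against the stop at crop (150,180). To tell the stop from friction, I ease the down-force slightly while pushing.

Emit:
{"api": "step_arm", "payload": {"motion": [{"linear": [0, 0, 0.0008], "twist": 0, "jaw": 0}, {"linear": [0, 0, 0.0016], "twist": 0, "jaw": 0}, {"linear": [0, 0, 0.0016], "twist": 0, "jaw": 0}]}}

```text
time_s: 8.73
position: [0.6247, 0.0874, 0.2054]
tcp_rot: [-0.017, 0.13, 0.991, 0.002]
wrist_force: [-42.1, 12.5, 29.9]
width: 0.0003
grasp_force: 25.8
```

No motion at 44 N forward, so the plate is home against the stop. I unload the forward push without dragging it back, then rise.

Emit:
{"api": "step_arm", "payload": {"motion": [{"linear": [-0.0024, 0.0006, 0], "twist": 0, "jaw": 0}, {"linear": [-0.0048, 0.0013, 0], "twist": 0, "jaw": 0}, {"linear": [-0.0072, 0.0019, 0.0005], "twist": 0, "jaw": 0}, {"linear": [-0.0072, 0.0019, 0.001], "twist": 0, "jaw": 0}]}}

```text
time_s: 9.07
position: [0.6226, 0.0881, 0.2056]
tcp_rot: [-0.01, 0.13, 0.991, 0.001]
wrist_force: [-19.8, 8.8, 5.7]
width: 0.0
grasp_force: 12.7
```

Emit:
{"api": "step_arm", "payload": {"motion": [{"linear": [-0.0015, 0.0004, 0.003], "twist": 0, "jaw": 0}, {"linear": [-0.0024, 0.0006, 0.006], "twist": 0, "jaw": 0}, {"linear": [-0.0029, 0.0008, 0.01], "twist": 0, "jaw": 0}, {"linear": [-0.0034, 0.0009, 0.014], "twist": 0, "jaw": 0}, {"linear": [-0.0048, 0.0013, 0.018], "twist": 0, "jaw": 0}, {"linear": [-0.0068, 0.0018, 0.024], "twist": 0, "jaw": 0}, {"linear": [-0.0116, 0.0031, 0.034], "twist": 0, "jaw": 0}, {"linear": [-0.0193, 0.0052, 0.06], "twist": 0, "jaw": 0}, {"linear": [-0.03, 0.008, 0.095], "twist": 0, "jaw": 0}, {"linear": [-0.05, 0.0135, 0.13], "twist": 0, "jaw": 0}, {"linear": [-0.07, 0.019, 0.16], "twist": 0, "jaw": 0}, {"linear": [-0.09, 0.0245, 0.18], "twist": 0, "jaw": 0}, {"linear": [-0.1, 0.027, 0.18], "twist": 0, "jaw": 0}, {"linear": [-0.1, 0.027, 0.18], "twist": 0, "jaw": 0}]}}

```text
time_s: 10.23
position: [0.529, 0.1131, 0.3918]
tcp_rot: [0.002, 0.132, 0.991, 0.001]
wrist_force: [-0.4, -0.6, 0.1]
width: 0.0002
grasp_force: 0.0
```

```bash
python3 look.py 7
```

```text
t 10.3333 tip from start plate centre -0.0236 0.0001 z 0.216 F [ 0.2 -0.6 -0.2]
```

View pics/crop7.png

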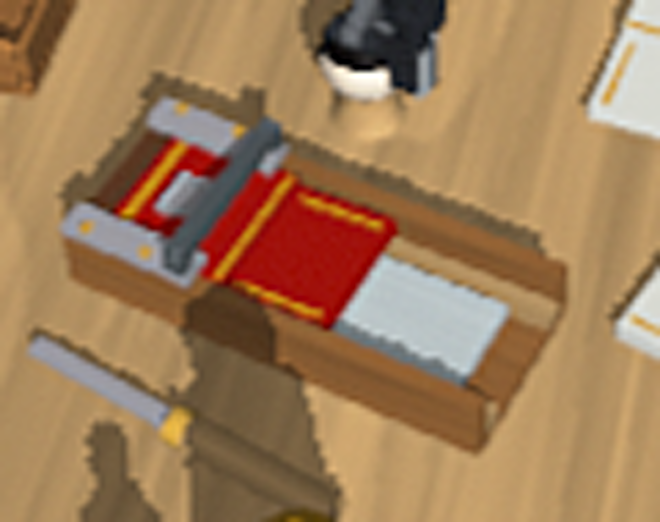

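The plate stayed put on release: stripe still at crop (150,180), nothing else disturbed. One numeric check of its rear edge before handing in.

```bash
python3 - <<'E'
from fit import *
p=np.load("plate.npy"); c,s=np.cos(p[2]),np.sin(p[2]); f=lambda n,px,z:(lambda d:(c*d[0]+s*d[1]).round(4))(back(n,px,z)[:2]-p[:2])
e=lambda u,v:(230+u/5.5-.5,175+v/5.5-.5)
for z in(.032,.037,.042): print("travel by rear edge",z,f("side",e(364,272),z)+.075)
for z in(.040,.044): print("front stripe outer edge",z,f("side",e(148,175),z))
# initial: jig near/far ends at wall top
a=cv2.imread("pics/side7.png"); 
jx=lambda x,y,z:((proj("side",T(p,[[x+.081,y,z]])[0])-np.array([230,175])+.5)*5.5).round(0)
print("expected px: stop top edge y+-36 z.042",jx(.08,.036,.042),jx(.08,-.036,.042),"wall end z.0525",jx(.095,.0565,.0525),jx(.095,-.0565,.0525),"open end z.0445",jx(-.175,.0565,.0445),jx(-.175,-.0565,.0445))
E
```

```text
travel by rear edge 0.032 0.09129999999999999
travel by rear edge 0.037 0.08929999999999999
travel by rear edge 0.042 0.0872
front stripe outer edge 0.04 0.162
front stripe outer edge 0.044 0.1598
expected px: stop top edge y+-36 z.042 [108. 225.] [174. 142.] wall end z.0525 [ 65. 229.] [169.  99.] open end z.0445 [485. 415.] [574. 268.]
```

```bash
python3 -c "
from cell import ctrl
print(ctrl.sign_off())"
```

```text
the job is handed in; nothing more can be done
None
```

The red plate is pressed under the lips and leaf spring and sits home against the end stop. It didn't move when I let go, the arm is clear, and the job was handed in at about 10.4 s.

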